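# Twist-cap box over the shelf rail into the tray

## Task

Take the small wooden box with the round twist cap off the little shelf: lift it up over the steel rail along the shelf's front, draw it forward, and set it down upright on the floor of the steel tray, in the empty end. Keep it upright, do not drop it, and leave the flat-lidded wooden box where it stands.

Things in the scene. Friction and masses are not known exactly. Their poses are not given: they have to be found in the camera images.
- cap_box_center (a point): Loose wooden box with a round twist cap, on the shelf: square body 48 x 48 x 50 mm (height), cap 40 mm in diameter, 70 mm high over all, about 0.2 kg. The cap is tight and does not turn. The point is its centre, 35 mm above its underside; z up, x and y square to its side faces, within 8 degrees of the shelf's. It stands 140 mm to the left or right of the flat-lidded box.
- flat_box_center (a point): The other wooden box on the shelf, of the same wood: 48 x 48 mm, 70 mm high, square all the way up with a flat square lid, no round cap; loose, to be left alone. The point is its centre, 35 mm above its underside.
- shelf: Low fixed wooden shelf, open above: 124 mm deep (x), 340 wide (y), board top at z = 100. Origin on the sideboard under its centre; x from front to back (away from the robot), y to the robot's left. A steel rail 8 mm thick runs along the front, axis at x = -57, top at z = 130 mm. Wooden ledges as high close the back (inside x = 54) and ends (inside y = +-162). Boxes stand near y = +70 and -70.
- tray: Fixed rectangular steel tray before the shelf: 170 mm (x) by 380 (y), 22 high, floor and walls 3 mm. Origin at its underside's centre; x away from the robot, y to the robot's left. Two remotes and a phone stand, up to 75 mm high, lie loose in its left part, y above 10 mm; its right end, y -187 to 0, is empty. A glass bowl 75 mm high stands to its right, 30 mm or more away.
There are look-alikes about, which are no part of the job. Leave any green or turquoise look-alike of the part that bears cap_box_center alone.

How it is judged:
On the way, in this order (a step that is already met when the one before it is completed fails the run):
1. the twist-cap box is lifted above the rail while still behind it, over the shelf (z of cap_box_center in the frame of shelf above 0.163 m and x of cap_box_center in the frame of shelf between -0.04 and 0.06 m), for 0.05 s.
2. it is drawn forward, clear of the rail (x of cap_box_center in the frame of shelf below -0.09 m), for 0.05 s.
At the end, for the whole second after the job is handed in: The twist-cap box stands at rest and upright (within 7 degrees) on the floor of the tray, in its empty right end (centre at tray y between -170 and -15 mm) (x of cap_box_center in the frame of tray between -0.065 and 0.065 m and y of cap_box_center in the frame of tray between -0.17 and -0.015 m and z of cap_box_center in the frame of tray between 0.033 and 0.043 m and angle between cap_box_center's own z axis and vertical below 0.12 rad and linear speed of cap_box below 0.02 m/s); the robot touches nothing.
It fails at once if the flat-lidded box is shifted by more than 20 mm (distance of flat_box_center from where it was at the start of the episode above 0.02 m).
It fails at once if the twist-cap box is tipped by more than 35 degrees (angle between cap_box_center's own z axis and vertical above 0.61 rad).
It fails at once if the twist-cap box is let go more than 20 mm above the tray's floor (contact force between the fingers and cap_box below 0.01 N and z of cap_box_center in the frame of tray above 0.058 m and x of cap_box_center in the frame of shelf below -0.06 m).
It also fails if it takes over 38 s, if anything falls off the work surface, if the arm or the gripper's body presses on something with over 40 N, if the wrist force passes 120 N, or if a joint passes its speed limit or range.

## Robot

A 6-joint arm with a two-finger parallel gripper is mounted at the origin on the work surface. World frame = base frame: x ahead of the robot, y to its left, z up, the work surface at z = 0. Lengths are in m, angles in rad, forces in N, time in s.
With the tool pointing down it reaches from about 0.35 to 0.775 m from the base axis. Payload 5.5 kg.
Tool frame: the origin (TCP) lies midway between the tips of the shut fingers; the grasp point (between the pads) lies hold_point_z behind it (hold_point_z is the distance from the TCP to the grasp point, in m); z points along the fingers, y is the direction in which the jaws open and shut (so a half turn about z gives the same grasp; the last joint's range is limited). The gripper opens to 85 mm and grips with 20 to 120 N. Pads are 22 mm wide; open, the fingers measure 114 mm over their backs; the gripper's body (76 mm by 85 mm) begins 54 mm behind the grasp point. The pads swing forward as they close: fully open they stand 13 mm farther back than shut.
Start: joints at [-1.407, 0.313, 0.046, 1.304, 0, 1.431], TCP at [0.172, -0.549, 0.231] pointing down, gripper open.
Joint ranges: [-2.76, 2.76], [-0.86, 1.69], [-1.03, 1.26], [-2.2, 2.34], [-1.47, 1.5], [-3.14, 3.14]. Speed limits (rad/s): [2.57, 2.57, 3.14, 3.14, 3.14, 3.14].

## Interface

Orientations are given as a unit quaternion [w, x, y, z].
In Python, from workcell import * gives the robot as it stands. The module is installed in compiled form; this text tells all that it offers.
- The arm moves only by the tool jog_arm, never from a script. Its argument "plan" is a list of rows, each a list of 6 numbers: the shift along the world's x, y, z in m, then the turn, a rotation vector about the world's x, y, z in degrees. A call has exactly 10 rows; each row shifts and turns the commanded pose from where the row before left it; what a row does not reach is not made up. A row lasts 1/10 s, in which the tool goes at most 50 mm and 8.59 degrees, less where a joint would pass 70% of its speed; a pose out of reach is approached as far as the arm can. A call with a gripper value outside its range is refused whole. "hand" is the opening, from 0 (shut) to 1 (fully open), set as the call begins (left out, the last holds). The fingers move at their own pace and stop on an object; "force" is the grip in N (left out, the last holds). Time passes only in rows, so rows that do not move let the fingers close, or fill a call up. It gives the time, the measured TCP pose, the force and the opening at its end, in the units of the state.
- get_state(): the state, without advancing time (a new reading comes with each control period).
- read_camera(name): name is "scene" or "top" or "wrist"; returns the picture (480x640x3 uint8, red, green, blue); there is no depth.
- calibration(name): a dict with "K" (3x3 intrinsics, pixels), "world_to_cam" (4x4, takes a point from world to camera coordinates). Camera axes: x right, y down, z forward; pixel columns grow to the right and rows downward; lengths in m; the calibration is good to about 2 mm. A picture is of the moment at which its call begins: read the wrist's pose just before it. calibration takes no time and is no camera call; for the wrist camera it gives the pose at the moment of the call.
- hand_in(): hands the job in, once; it reports no verdict.
The state is a dict: "clock": time; "joint_pos": joint angles; "qvel": joint speeds; "tau": joint torques, N m; "tcp_pos": TCP position; "orientation": TCP orientation; "wrist_force": force on the tool from outside, world axes, zero at the start; "ft_torque": the same for the moment, N m; "finger_gap": finger opening in m.
Only numpy, scipy, OpenCV 4.12 (cv2) and the standard library are available. Lean on these libraries where they do the work, as an engineer would, in place of code of your own. Each camera call takes 0.05 s, during which the arm holds its last target.

## Working session

There is one attempt and no reset: what is moved stays moved. The work goes in short steps, Python scripts to look and compute and a tool call to move; the robot and the scene stay as the last step left them, time stands still between calls to the robot, and variables do not carry over. Pictures are saved under pics/ and viewed, and the job is handed in when it is done.

Besides the shell and the picture viewer there is one more tool, called after "Request:" as name([rows], argument=value, ...), one row to a line, values as JSON. jog_arm: Moves the arm, as the interface text tells. Its arguments: {"type":"object","properties":{"plan":{"type":"array","items":{"type":"array","items":{"type":"number"}}},"hand":{"type":"number"},"force":{"type":"number"}},"required":["plan"]}

```bash
mkdir -p pics; python3 - <<'E'
from workcell import *
import cv2
s=get_state(); print({k:(s[k]) for k in s})
try: print(hold_point_z)
except Exception as e: print(e)
for n in ["scene","top"]:
    c=calibration(n); print(n,c)
    cv2.imwrite(f"pics/{n}0.png",read_camera(n)[:,:,::-1])
E
```

```text
{'clock': 0.0, 'joint_pos': array([-1.40659121e+00,  3.14029080e-01,  4.49396389e-02,  1.30360401e+00,
       -2.55789134e-05,  1.43118546e+00]), 'qvel': array([ 1.72606981e-04, -2.61862188e-05, -9.88410742e-04, -1.03343288e-03,
        1.91423421e-03,  5.66959170e-04]), 'tau': array([ 1.01685188e-06, -4.80632722e+01,  2.98527753e+01,  1.97077473e-02,
       -1.25760089e-04,  4.28493891e-06]), 'tcp_pos': array([ 0.17190849, -0.54814189,  0.23037648]), 'orientation': array([-9.48332413e-04,  9.88483705e-01,  1.51324369e-01, -2.44527673e-05]), 'wrist_force': array([-0.01210848,  0.15606562, -0.51333265]), 'ft_torque': array([ 0.02230858, -0.06822735,  0.0392506 ]), 'finger_gap': 0.08533226356175887}
0.0187
scene {'K': array([[484.02295734,   0.        , 316.31577054],
       [  0.        , 484.02295734, 243.99747587],
       [  0.        ,   0.        ,   1.        ]]), 'world_to_cam': array([[-0.04079185,  0.9991603 ,  0.00383635,  0.00725666],
       [ 0.75526621,  0.03334786, -0.65456922, -0.37949485],
       [-0.65414752, -0.02380362, -0.75599234,  1.11471125],
       [ 0.        ,  0.        ,  0.        ,  1.        ]])}
top {'K': array([[499.44907569,   0.        , 321.93295465],
       [  0.        , 499.44907569, 239.67161219],
       [  0.        ,   0.        ,   1.        ]]), 'world_to_cam': array([[ 0.02296446, -0.99961191, -0.01576882,  0.0272879 ],
       [-0.99515029, -0.02134722, -0.09602189,  0.61166753],
       [ 0.095648  ,  0.01789743, -0.99525431,  0.70017362],
       [ 0.        ,  0.        ,  0.        ,  1.        ]])}
```

View pics/scene0.png

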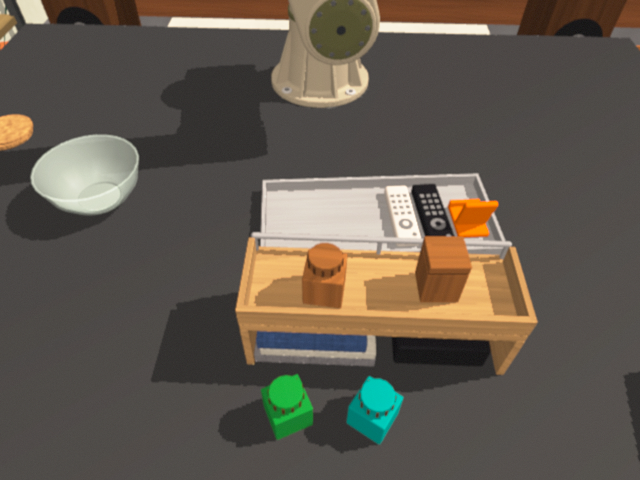

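View pics/top0.png

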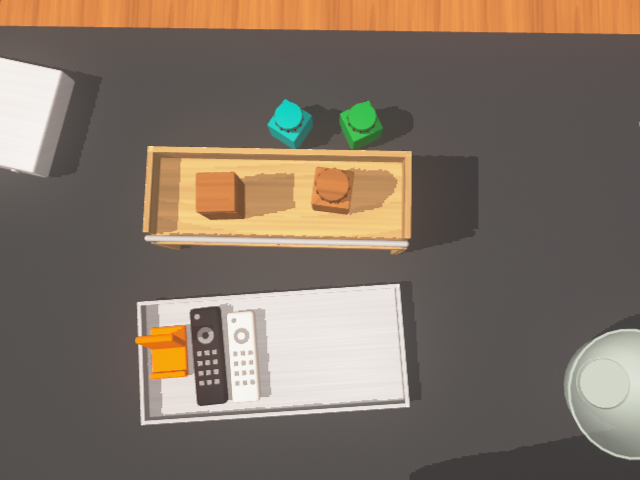

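The scene camera looks from behind the shelf. The cap box is at about (325,275) in scene and (332,187) in top, on the robot's right. The flat box is at (443,270) and (218,195). The tray's right half is empty. Next I'll enlarge both.

```bash
python3 - <<'E'
import cv2
a=cv2.imread('pics/scene0.png');b=cv2.imread('pics/top0.png')
cv2.imwrite('pics/sc.png',cv2.resize(a[220:320,230:370],None,fx=5.7,fy=5.7,interpolation=cv2.INTER_CUBIC))
cv2.imwrite('pics/tc.png',cv2.resize(b[140:260,290:430],None,fx=5,fy=5,interpolation=cv2.INTER_CUBIC))
E
```

```text
(no output)
```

View pics/sc.png

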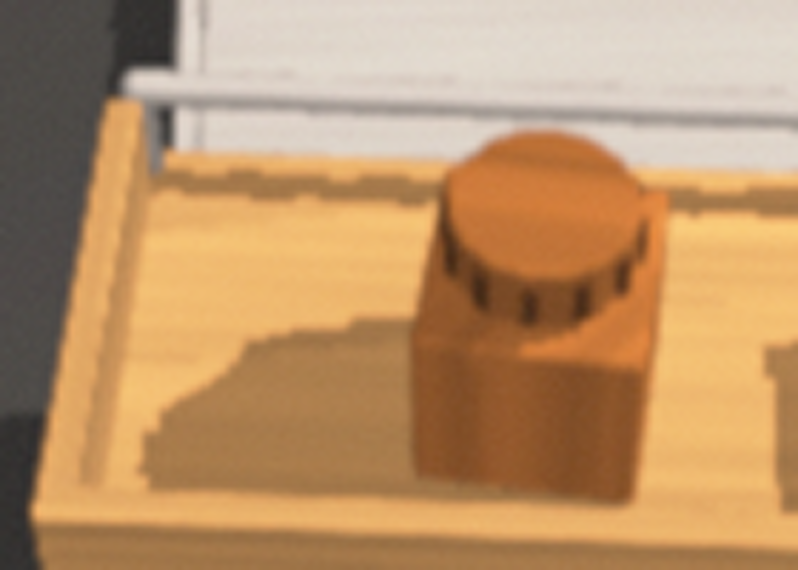

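View pics/tc.png

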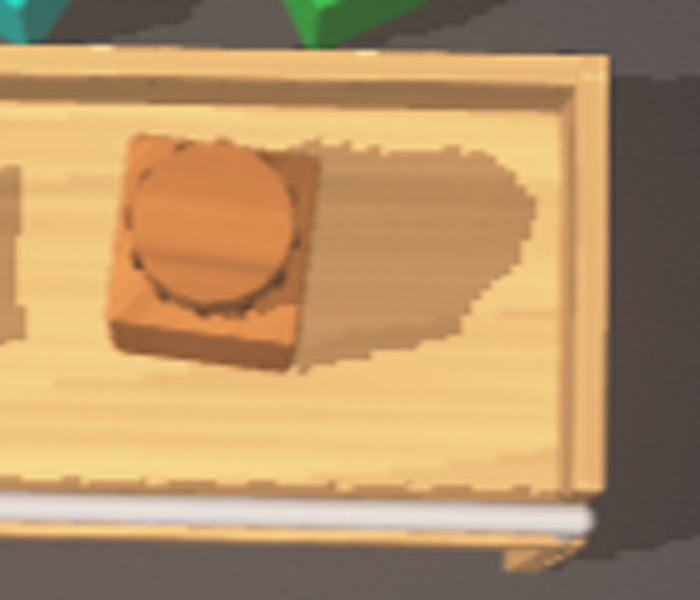

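```bash
cat > h.py <<'E'
import numpy as np,cv2
from workcell import *
C={n:calibration(n) for n in("scene","top")}
def P(n):
    c=C[n];return c["K"]@c["world_to_cam"][:3]
def tri(a,b):
    X=cv2.triangulatePoints(P("scene"),P("top"),np.array(a,float).reshape(2,1),np.array(b,float).reshape(2,1))
    X=(X[:3]/X[3]).ravel()
    e=[np.linalg.norm((P(n)@np.r_[X,1])[:2]/(P(n)@np.r_[X,1])[2]-p) for n,p in(("scene",a),("top",b))]
    return X.round(4),np.round(e,2)
def plane(n,p,z):
    M=P(n);H=np.c_[M[:,0],M[:,1],M[:,2]*z+M[:,3]]
    q=np.linalg.solve(H,[*p,1]);return (q[:2]/q[2]).round(4)
def pix(n,X):
    q=P(n)@np.r_[X,1];return (q[:2]/q[2]).round(1)
E
python3 - <<'E'
from h import *
s=lambda x,y:(230+(x)/5.7-.4,220+y/5.7-.4)
t=lambda x,y:(290+x/5-.4,140+y/5-.4)
print('cap',tri(s(546,207),t(213,224)))
# body top corners: scene far-left(img)=... shared corners
# scene near cam = back of box (x large). scene left = -y ; top image left = +y
print('back -y',tri(s(413,333),t(320,155)))
print('back +y',tri(s(645,368),t(135,133)))
print('front +y',tri(s(668,192),t(108,318)))
print('front-y top plane .15',plane('top',t(296,345-25+0),.15))
print('rail -y',tri((254,236),(407,243)),'rail +y',tri((510,243),(147,238)))
for p in [(138,302),(400,285),(408,406),(141,423)]: print('tray',plane('top',p,.022))
for p in [(262,181),(479,176)]: print('tray sc near robot',plane('scene',p,.022))
print('shelf -y back outer', tri((240,309),(411,152)),'+y',tri((534,320),(150,148)))
E
```

```text
cap (array([0.6643, 0.0286, 0.1675]), array([0.88, 0.79]))
back -y (array([0.6853, 0.0027, 0.152 ]), array([1.  , 0.87]))
back +y (array([0.6905, 0.0488, 0.15  ]), array([1.34, 1.15]))
front +y (array([0.6442, 0.0539, 0.1493]), array([0.87, 0.79]))
front-y top plane .15 [0.6445 0.0068]
rail -y (array([ 0.5997, -0.0665,  0.125 ]), array([1.67, 1.6 ])) rail +y (array([0.5992, 0.2636, 0.1267]), array([1.35, 1.3 ]))
tray [0.514  0.3088]
tray [ 0.5476 -0.0745]
tray [ 0.3759 -0.0873]
tray [0.342  0.2944]
tray sc near robot [ 0.3785 -0.0877]
tray sc near robot [0.3478 0.2973]
shelf -y back outer (array([ 0.7158, -0.0688,  0.1305]), array([3.11, 2.58])) +y (array([0.7156, 0.2647, 0.1291]), array([0.9 , 0.74]))
```

Measurements agree with the given sizes. Cap top is at z 0.1675 and body top at about 0.150. The box centre is (0.665, 0.0285), yaw −6.3°. The rail is at x ≈ 0.5995, z ≈ 0.126, so the shelf is about square to the world with its origin at about (0.656, 0.098). The tray centre is (0.445, 0.110), yaw +4.8°. I'll grip across y and turn by +156°, which keeps j6 in range.

Request:
jog_arm([
  [0.0247, 0.0288, 0.001, 0, 0, 7.8],
  [0.0247, 0.0288, 0.001, 0, 0, 7.8],
  [0.0247, 0.0288, 0.001, 0, 0, 7.8],
  [0.0247, 0.0288, 0.001, 0, 0, 7.8],
  [0.0247, 0.0288, 0.001, 0, 0, 7.8],
  [0.0247, 0.0288, 0.001, 0, 0, 7.8],
  [0.0247, 0.0288, 0.001, 0, 0, 7.8],
  [0.0247, 0.0288, 0.001, 0, 0, 7.8],
  [0.0247, 0.0288, 0.001, 0, 0, 7.8],
  [0.0247, 0.0288, 0.001, 0, 0, 7.8],
], hand=1, force=40)

```text
clock: 1.1
tcp_pos: [0.4196, -0.2592, 0.2411]
orientation: [-0.0, 0.671, 0.742, 0.0]
wrist_force: [0.4, -1.3, -0.6]
finger_gap: 0.085
```

Request:
jog_arm([
  [0.0247, 0.0288, 0.001, 0, 0, 7.8],
  [0.0247, 0.0288, 0.001, 0, 0, 7.8],
  [0.0247, 0.0288, 0.001, 0, 0, 7.8],
  [0.0247, 0.0288, 0.001, 0, 0, 7.8],
  [0.0247, 0.0288, 0.001, 0, 0, 7.8],
  [0.0247, 0.0288, 0.001, 0, 0, 7.8],
  [0.0247, 0.0288, 0.001, 0, 0, 7.8],
  [0.0247, 0.0288, 0.001, 0, 0, 7.8],
  [0.0247, 0.0288, 0.001, 0, 0, 7.8],
  [0.0247, 0.0288, 0.001, 0, 0, 7.8],
])

```text
clock: 2.1
tcp_pos: [0.6666, 0.0287, 0.2508]
orientation: [-0.0, 0.055, 0.999, 0.0]
wrist_force: [0.5, -1.3, -0.5]
finger_gap: 0.0852
```

```bash
python3 - <<'E'
from h import *
from scipy.spatial.transform import Rotation as R
s=get_state();c=calibration('wrist');im=read_camera('wrist')
cv2.imwrite('pics/w1.png',im[:,:,::-1]);np.savez('w1',K=c['K'],T=c['world_to_cam'])
print(s['clock'],s['tcp_pos'],s['joint_pos'],s['finger_gap'])
Rm=R.from_quat(np.roll(s['orientation'],-1)).as_matrix();print(Rm.round(3),np.degrees(np.arctan2(Rm[1,0],Rm[0,0])))
M=c['K']@c['world_to_cam'][:3]
for X in [(.6645,.0285,.17),(.6853,.0027,.15),(.6905,.0488,.15),(.6442,.0539,.15),(.639,.008,.15)]:
    q=M@np.r_[X,1];print((q[:2]/q[2]).round(1))
E
```

```text
2.1 [0.66660235 0.02868638 0.25075298] [-7.71941586e-02  5.02185303e-01  3.76359277e-01  1.44590322e+00
  2.55335463e-05  3.21197018e-02] 0.08518337547257715
[[-0.994  0.109 -0.001]
 [ 0.109  0.994  0.   ]
 [ 0.001 -0.    -1.   ]] 173.73677635828926
[314.6 243.9]
[282.6 265.9]
[346.1 266.1]
[347.9 203.4]
[281.1 203.1]
```

View pics/w1.png

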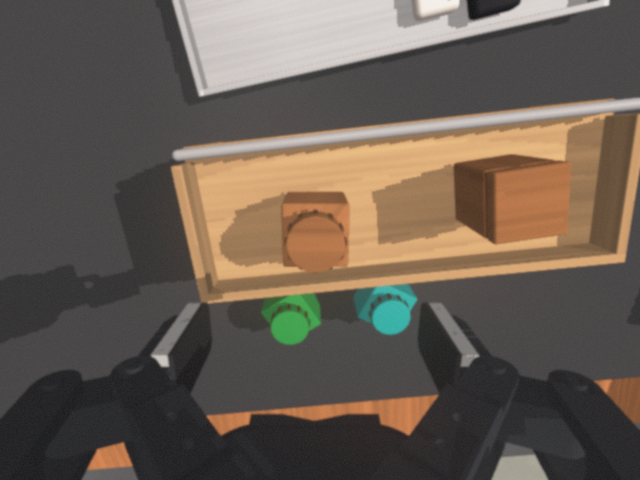

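The wrist view agrees. The cap centre is seen at (317,241) against (314.6,243.9) predicted, and the body corners match within about 2 px. Now I'll descend and then close.

Request:
jog_arm([
  [-0.0015, 0.0005, -0.02, 0, 0, 0],
  [0, 0, -0.02, 0, 0, 0],
  [0, 0, -0.02, 0, 0, 0],
  [0, 0, -0.02, 0, 0, 0],
  [0, 0, -0.02, 0, 0, 0],
  [0, 0, -0.015, 0, 0, 0],
  [0, 0, -0.012, 0, 0, 0],
  [0, 0, -0.009, 0, 0, 0],
  [0, 0, -0.006, 0, 0, 0],
  [0, 0, 0, 0, 0, 0],
])

```text
clock: 3.15
tcp_pos: [0.6641, 0.0278, 0.1086]
orientation: [-0.001, 0.058, 0.998, 0.0]
wrist_force: [-0.7, -0.5, 0.2]
finger_gap: 0.0854
```

Request:
jog_arm([
  [0, 0, 0, 0, 0, 0],
  [0, 0, 0, 0, 0, 0],
  [0, 0, 0, 0, 0, 0],
  [0, 0, 0, 0, 0, 0],
  [0, 0, 0, 0, 0, 0],
  [0, 0, 0, 0, 0, 0],
  [0, 0, 0, 0, 0, 0],
  [0, 0, 0, 0, 0, 0],
  [0, 0, 0, 0, 0, 0],
  [0, 0, 0, 0, 0, 0],
], hand=0, force=40)

```text
clock: 4.15
tcp_pos: [0.6652, 0.0278, 0.1103]
orientation: [0.001, 0.057, 0.998, 0.0]
wrist_force: [0.7, 0.1, 6.4]
finger_gap: 0.048
```

```bash
python3 - <<'E'
from h import *
cv2.imwrite('pics/s2.png',cv2.resize(read_camera('scene')[180:360,200:440,::-1],None,fx=3.3,fy=3.3))
print(get_state()['wrist_force'])
E
```

```text
[-0.45786791  1.30657038  5.53535783]
```

View pics/s2.png

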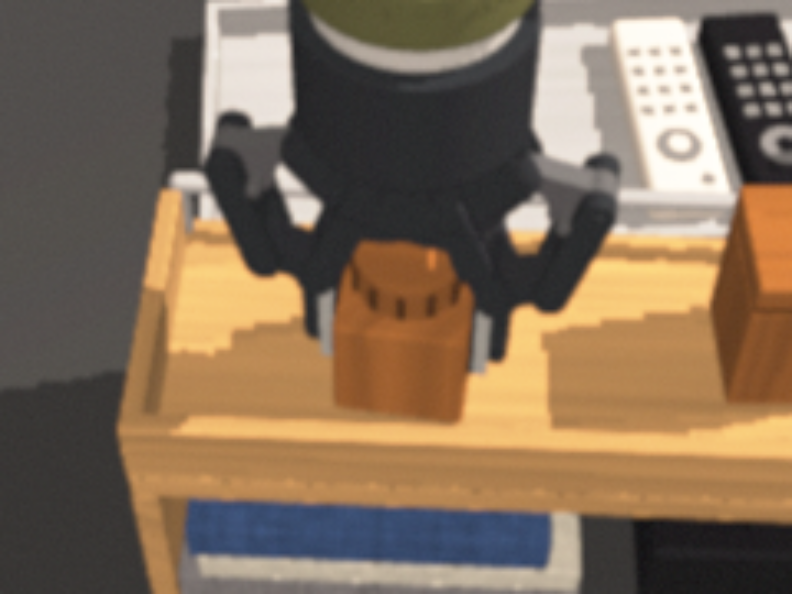

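The gap is 48 mm, so the jaws are square on the body. I'll lift 60 mm.

Request:
jog_arm([
  [0, 0, 0.004, 0, 0, 0],
  [0, 0, 0.006, 0, 0, 0],
  [0, 0, 0.008, 0, 0, 0],
  [0, 0, 0.01, 0, 0, 0],
  [0, 0, 0.01, 0, 0, 0],
  [0, 0, 0.01, 0, 0, 0],
  [0, 0, 0.008, 0, 0, 0],
  [0, 0, 0.004, 0, 0, 0],
  [0, 0, 0, 0, 0, 0],
  [0, 0, 0, 0, 0, 0],
])

```text
clock: 5.2
tcp_pos: [0.6643, 0.0278, 0.1691]
orientation: [-0.0, 0.058, 0.998, 0.0]
wrist_force: [-0.4, 1.0, -1.5]
finger_gap: 0.0476
```

```bash
python3 - <<'E'
from h import *
cv2.imwrite('pics/s3.png',cv2.resize(read_camera('scene')[150:330,200:440,::-1],None,fx=3.3,fy=3.3))
s=get_state();print(s['wrist_force'],s['tcp_pos'],s['finger_gap'])
E
```

```text
[-0.53633914  0.30349662 -2.16634377] [0.66417022 0.02783312 0.16875471] 0.047818400281377266
```

View pics/s3.png

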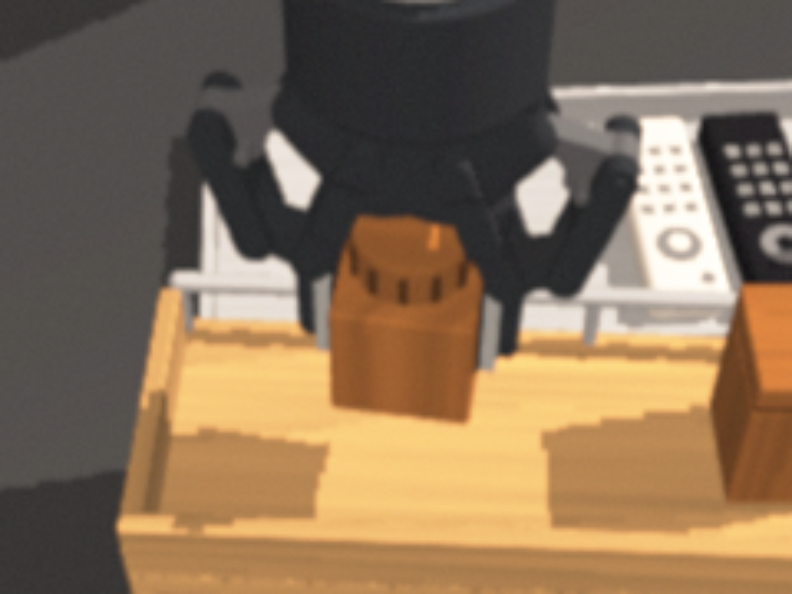

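The box is lifted upright, with its underside about 28 mm above the rail. I'll draw it forward to over the tray at (0.453, 0.016), turning +11° to square it with the tray.

Request:
jog_arm([
  [-0.012, -0.0015, 0.002, 0, 0, 1],
  [-0.022, -0.0015, 0, 0, 0, 1],
  [-0.028, -0.0015, 0, 0, 0, 1],
  [-0.028, -0.0015, 0, 0, 0, 1],
  [-0.028, -0.0015, 0, 0, 0, 2],
  [-0.028, -0.0015, 0, 0, 0, 2],
  [-0.027, -0.0015, 0, 0, 0, 1],
  [-0.022, -0.0015, 0, 0, 0, 1],
  [-0.012, 0, 0, 0, 0, 1],
  [-0.004, 0, 0, 0, 0, 0],
])

```text
clock: 6.25
tcp_pos: [0.4524, 0.0159, 0.1713]
orientation: [-0.0, -0.038, 0.999, 0.0]
wrist_force: [0.2, 0.5, -2.6]
finger_gap: 0.0476
```

```bash
python3 - <<'E'
from h import *
a=read_camera('top');cv2.imwrite('pics/t4.png',a[:,:,::-1])
b=read_camera('scene');cv2.imwrite('pics/s4.png',cv2.resize(b[100:320,200:500,::-1],None,fx=2.6,fy=2.6))
s=get_state();print(s['wrist_force'],s['tcp_pos'],s['finger_gap'],s['orientation'])
E
```

```text
[ 0.21847726 -0.35290253 -1.61705872] [0.45383556 0.01576135 0.17149142] 0.047218750351823165 [ 4.25863349e-04 -3.82533498e-02  9.99267982e-01  1.23796571e-05]
```

View pics/t4.png

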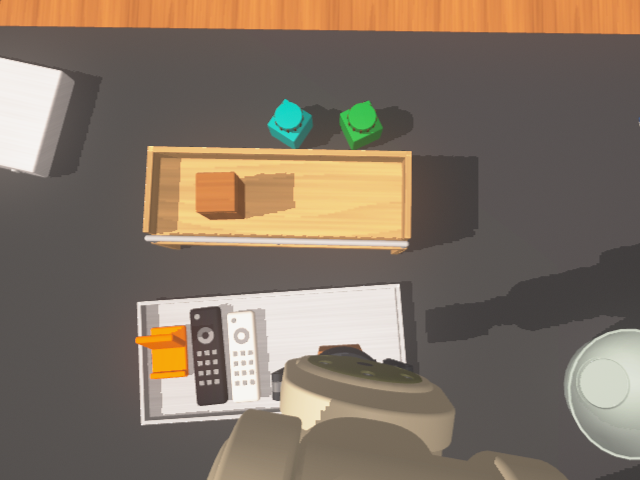

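View pics/s4.png

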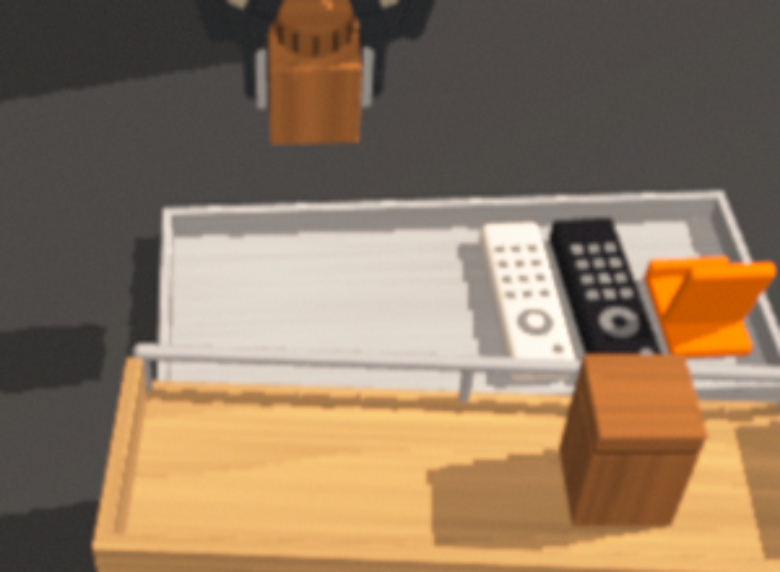

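The box hangs upright over the empty end, and its path down is clear of the remotes and walls. I'll descend about 158 mm, slowing at the end.

Request:
jog_arm([
  [0, 0, -0.01, 0, 0, 0],
  [0, 0, -0.02, 0, 0, 0],
  [0, 0, -0.025, 0, 0, 0],
  [0, 0, -0.025, 0, 0, 0],
  [0, 0, -0.025, 0, 0, 0],
  [0, 0, -0.02, 0, 0, 0],
  [0, 0, -0.014, 0, 0, 0],
  [0, 0, -0.008, 0, 0, 0],
  [0, 0, -0.003, 0, 0, 0],
  [0, 0, 0, 0, 0, 0],
])

```text
clock: 7.35
tcp_pos: [0.4537, 0.0158, 0.021]
orientation: [-0.0, -0.038, 0.999, 0.0]
wrist_force: [0.4, -0.6, -0.8]
finger_gap: 0.0478
```

Request:
jog_arm([
  [0, 0, -0.001, 0, 0, 0],
  [0, 0, -0.001, 0, 0, 0],
  [0, 0, -0.001, 0, 0, 0],
  [0, 0, -0.001, 0, 0, 0],
  [0, 0, -0.001, 0, 0, 0],
  [0, 0, -0.001, 0, 0, 0],
  [0, 0, -0.001, 0, 0, 0],
  [0, 0, 0, 0, 0, 0],
  [0, 0, 0, 0, 0, 0],
  [0, 0, 0, 0, 0, 0],
])

```text
clock: 8.35
tcp_pos: [0.4535, 0.0158, 0.0143]
orientation: [0.0, -0.038, 0.999, 0.0]
wrist_force: [-0.6, 0.5, -2.0]
finger_gap: 0.0475
```

```bash
python3 - <<'E'
from h import *
b=read_camera('scene');cv2.imwrite('pics/s5.png',cv2.resize(b[130:290,200:440,::-1],None,fx=3.3,fy=3.3))
for i in range(4):
    s=get_state();print(s['wrist_force'],s['tcp_pos'],s['finger_gap'])
    read_camera('top')
E
```

```text
[ 1.25009301 -0.32986391 -2.69895075] [0.45354217 0.01577471 0.01433725] 0.04774211158487271
[ 0.32038908 -0.58990525 -2.4441982 ] [0.45352849 0.01575783 0.01435723] 0.04735757002945205
[ 0.24735797  0.10217823 -2.28171863] [0.45355554 0.01576991 0.01435051] 0.047579384945684734
[ 0.19008436 -0.01850409 -1.29960635] [0.45354877 0.01577754 0.01435371] 0.04731310817695199
```

View pics/s5.png

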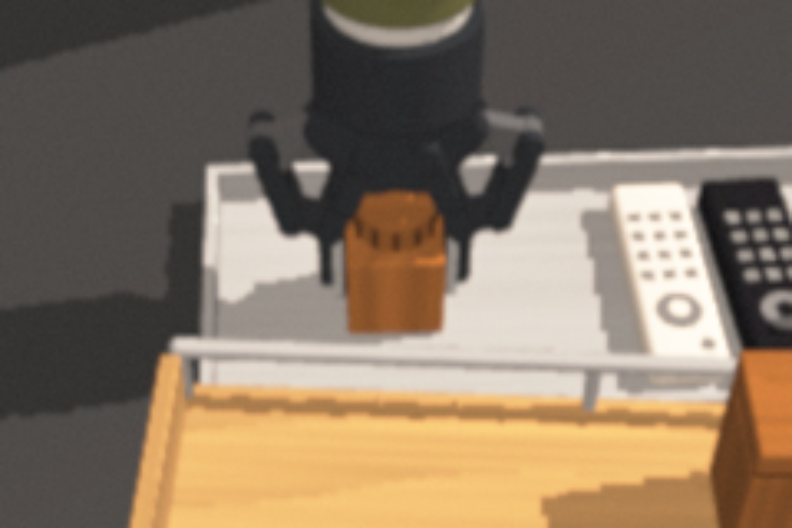

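Still carrying the weight, with about 1 mm to go.

Request:
jog_arm([
  [0, 0, -0.0005, 0, 0, 0],
  [0, 0, -0.0005, 0, 0, 0],
  [0, 0, -0.0005, 0, 0, 0],
  [0, 0, 0, 0, 0, 0],
  [0, 0, 0, 0, 0, 0],
  [0, 0, 0, 0, 0, 0],
  [0, 0, 0, 0, 0, 0],
  [0, 0, 0, 0, 0, 0],
  [0, 0, 0, 0, 0, 0],
  [0, 0, 0, 0, 0, 0],
])

```text
clock: 9.6
tcp_pos: [0.4535, 0.0158, 0.0133]
orientation: [0.0, -0.038, 0.999, 0.0]
wrist_force: [-2.0, 0.2, 4.6]
finger_gap: 0.0479
```

It has touched down: Fz swung from −2 to +4.6 N. I'll open, then rise straight up.

Request:
jog_arm([
  [0, 0, 0, 0, 0, 0],
  [0, 0, 0, 0, 0, 0],
  [0, 0, 0, 0, 0, 0],
  [0, 0, 0, 0, 0, 0],
  [0, 0, 0, 0, 0, 0],
  [0, 0, 0, 0, 0, 0],
  [0, 0, 0, 0, 0, 0],
  [0, 0, 0, 0, 0, 0],
  [0, 0, 0, 0, 0, 0],
  [0, 0, 0, 0, 0, 0],
], hand=1)

```text
clock: 10.6
tcp_pos: [0.4535, 0.0158, 0.0128]
orientation: [-0.0, -0.038, 0.999, 0.0]
wrist_force: [0.3, -0.5, -0.4]
finger_gap: 0.0851
```

Request:
jog_arm([
  [0, 0, 0.005, 0, 0, 0],
  [0, 0, 0.01, 0, 0, 0],
  [0, 0, 0.015, 0, 0, 0],
  [0, 0, 0.02, 0, 0, 0],
  [0, 0, 0.025, 0, 0, 0],
  [0, 0, 0.025, 0, 0, 0],
  [0, 0, 0.025, 0, 0, 0],
  [0, 0, 0.02, 0, 0, 0],
  [0, 0, 0.01, 0, 0, 0],
  [0, 0, 0, 0, 0, 0],
])

```text
clock: 11.6
tcp_pos: [0.4546, 0.0156, 0.1696]
orientation: [0.002, -0.038, 0.999, -0.0]
wrist_force: [-0.1, 0.5, -0.6]
finger_gap: 0.0857
```

```bash
python3 - <<'E'
from h import *
b=read_camera('scene');cv2.imwrite('pics/s6.png',cv2.resize(b[100:320,200:500,::-1],None,fx=2.6,fy=2.6))
a=read_camera('wrist');cv2.imwrite('pics/w6.png',a[:,:,::-1])
s=get_state();print(s['wrist_force'],s['tcp_pos'],s['finger_gap'])
E
```

```text
[ 0.75512527 -0.5631734  -0.5808593 ] [0.45319618 0.01583335 0.16744934] 0.08540626530797919
```

View pics/s6.png

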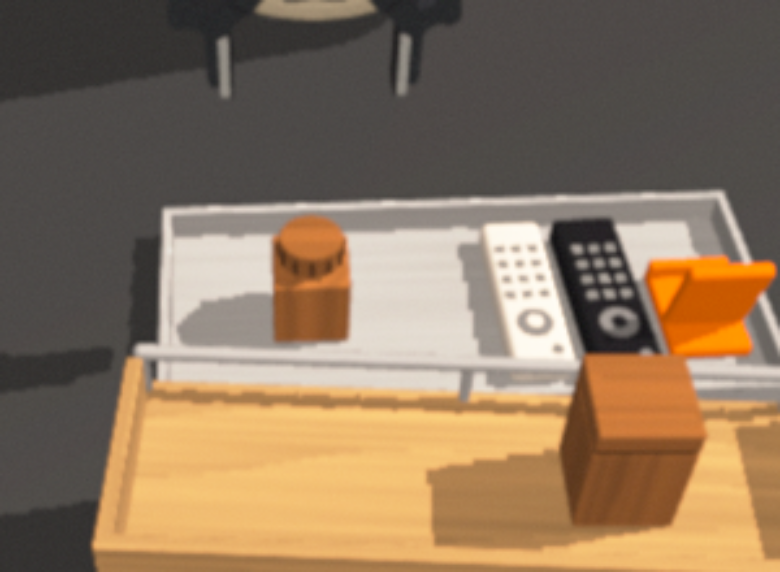

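View pics/w6.png

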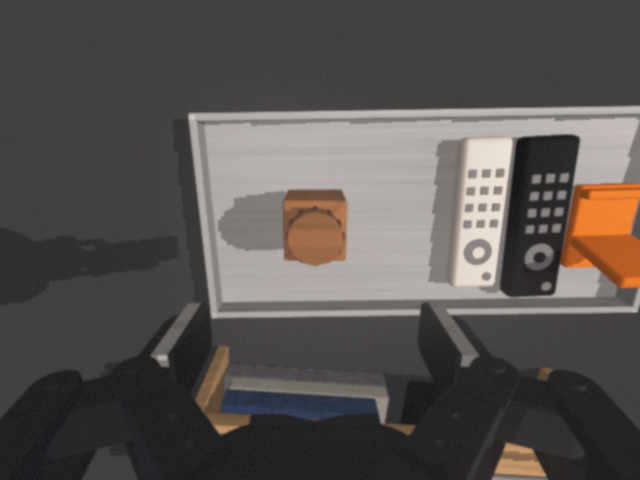

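Both views show the box upright in the middle of the tray's empty end: cap at about (320,192) in scene and about (316,236) in wrist. The flat box hasn't moved. One numeric check, then I'll hand in.

```bash
python3 - <<'E'
from h import *
w=plane('scene',(319.2,191.9),.073);d=w-np.array([.445,.1104]);a=np.radians(4.8)
print(w,'tray xy',d[0]*np.cos(a)+d[1]*np.sin(a),-d[0]*np.sin(a)+d[1]*np.cos(a))
a0=cv2.imread('pics/scene0.png').astype(int);b=read_camera('scene')[:,:,::-1].astype(int)
print('flat box img diff',np.abs(a0-b)[235:302,415:470].mean())
s=get_state();print(s['clock'],abs(s['qvel']).max());hand_in()
E
```

```text
[0.4567 0.0156] tray xy 0.003726306905315682 -0.0954465538238411
flat box img diff 2.3653550429669834
11.75 0.01016176451798774
the job is handed in; nothing more can be done
```

The twist-cap box now stands upright on the tray floor in the empty right end, and I handed the job in at 11.75 s of the 38 s allowed. `hand_in()` reports no verdict.

I gripped the box across its two side faces and lifted it about 60 mm, which put its underside roughly 28 mm above the rail. I then drew it forward, turned it 11° to line up with the tray, and lowered it until the wrist force showed contact. Only then did I open the fingers and raise them clear.

**Last checks:**
- **Position:** the box centre is at about tray x +4 mm, y −95 mm, measured from one scene-camera view taking the cap top at its known height.
- **Upright:** it looked upright in both the scene and wrist pictures. I did not measure the tilt angle.
- **Flat-lidded box:** the scene camera shows it unmoved; the picture there differs from the first by noise only.
- **Robot clear:** the gripper is open about 155 mm above where it let go, with wrist force near zero.

No check failed. The first height readings of the cap top and the rail came out 2.5 to 5 mm low against the text. The box also touched down within about 1 mm of the computed height.

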